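# Turn the divider of the tally binder

### The job

The tally binder lies open on the counting table with a flat tin on its left page. Push the tin across the left page and off its outer edge, so that it lies flat on the table to the left of the binder; then push the binder's stiff divider leaf up and over the spine and press it gently down until it lies flat on the left page. Work by pushing only: pick nothing up, leave the binder where it is, and do not disturb the other things.

Things in the scene. Friction and masses are not known exactly. Their poses are not given: they have to be found in the camera images.
- binder: The tally binder, lying open and flat on the table, loose, 1.6 kg: two black covers, 220 along the spine, 332 over both, 5 thick, with a white sheet on each. Origin: under the middle of the spine, on the table. x runs along the spine (away from the robot at yaw 0), +y is to the left page, -y to the right page, z up. The covers reach to y = +-166.
- spine (a point): Middle of the leaf's hinge line, 9 above the table; the hinge runs along the binder's x. Two rings stand over it at x = +-70, 20 tall and reaching 14 to either side (seen only, they do not block a finger).
- leaf (a joint): Angle of the leaf about the spine: 0 = flat on the right page, 1.571 = upright, 3.142 = flat on the left page (its stop). It starts propped part-way up over the right page. The hinge is stiff (about 0.14 N m): the leaf stays wherever it is left, so about 2 N at the free edge turns it and it has to be pushed all the way down; once flat it meets a hard stop, where 5 N is plenty.
- leaf_tab (a point): Middle of the outer edge of the leaf's tab, half-way through its thickness. The leaf is a rigid grey plastic divider, 4 thick, 190 along the spine, its free edge 133 from the hinge line; in the middle of that edge a tab 70 wide reaches out to 150. This point is 150 from the hinge line.
- tin: Flat closed metal stamp-pad tin, 100 x 60, 22 tall, 0.16 kg, on the left page, its long side roughly along the spine. Origin: centre of its underside; x along its long side, z up.
- cup: Bystander: white plastic cup, 80 across, 95 tall; origin under its middle.
- tape_roll: Bystander: roll of clear tape lying flat, 96 across, 24 tall; origin under its middle.
- coin_tube_a: Bystander: capped white coin tube standing upright, 34 across, 70 tall; origin under its middle.
- coin_tube_b: Bystander: second coin tube, the same; origin under its middle.
- stapler: Bystander: black stapler, 135 x 36, 48 tall; origin under its middle.
- calculator: Bystander: desk calculator, 160 x 110, 24 tall; origin under its middle.
- coin_jar: Bystander: glass jar with a steel lid, 90 across, 120 tall; origin under its middle.
Things that resemble listed ones, but are neither listed nor needed, are in the scene too. Of the things shaped like the tin, the metal one is meant.

How it is judged (in metres and radians):
On the way, in this order (a step that is already met when the one before it is completed fails the run):
1. the tin lies flat on the table to the left of the binder, the leaf not yet turned over (y of tin in the frame of binder above 0.17 m and height (world z) of tin below 0.003 m and angle between tin's own z axis and vertical below 0.06 rad and value of joint leaf below 1.4 rad), for 0.2 s.
2. the leaf is turned over past upright (value of joint leaf above 1.9 rad), for 0.1 s.
At the end, for the whole second after the job is handed in: The leaf lies flat on the left page (angle over 3.05 rad, within about 5 degrees of flat) and still; the tin rests flat (within 0.06 rad) on the table itself, its centre more than 170 mm to the left of the spine (y of tin in the frame of binder above 0.17 m and height (world z) of tin below 0.003 m and angle between tin's own z axis and vertical below 0.06 rad and value of joint leaf above 3.05 rad and velocity of joint leaf between -0.05 and 0.05 rad/s and linear speed of tin below 0.02 m/s); the robot touches nothing.
It fails at once if the tin is lifted (more than 25 mm above the table) or tipped over (height (world z) of tin above 0.025 m or angle between tin's own z axis and vertical above 0.7 rad).
It fails at once if the binder is shifted by more than 30 mm or its spine lifted more than 12 mm (distance of binder from where it was at the start of the episode above 0.03 m or height (world z) of spine above 0.021 m).
It fails at once if the leaf is pressed or squeezed with more than 60 N (contact force between the fingers and leaf above 60 N).
It fails at once if a bystander is lifted, knocked over or moved by more than 25 mm (distance of any of cup, tape_roll, coin_tube_a, coin_tube_b, stapler, calculator, coin_jar from where it was at the start of the episode above 0.025 m or angle between any of cup, tape_roll, coin_tube_a, coin_tube_b, stapler, calculator, coin_jar's own z axis and vertical above 0.5 rad).
It also fails if it takes over 61 s, if anything falls off the work surface, if the arm or the gripper's body presses on something with over 40 N, if the wrist force passes 120 N, or if a joint passes its speed limit or range.

### The arm

A 6-joint arm with a two-finger parallel gripper is mounted at the origin on the work surface. World frame = base frame: x ahead of the robot, y to its left, z up, the work surface at z = 0. Lengths are in mm, angles in rad, forces in N, time in s.
With the tool pointing down it reaches from about 350 to 975 mm from the base axis. Payload 7.1 kg.
Tool frame: the origin (TCP) lies on the centre line of the jaws, within the pads' length; the fingertips stand 8 mm ahead of it and the grasp point (between the pads) lies 11 mm behind it; z points along the fingers, x is the direction in which the jaws open and shut, and the axes are right-handed (so a half turn about z gives the same grasp; the last joint's range is limited). The gripper opens to 88 mm and grips with 3 to 60 N. Pads are 20 mm wide; open, the fingers measure 115 mm over their backs; the gripper's body (75 mm by 178 mm) begins 61 mm behind the grasp point.
Start: joints at [1.1, 0.423, 1.63, -0, 1.089, -0.019], TCP at [272.833, 562.287, 230.675] pointing down, gripper open.
Joint ranges: [-3, 3], [-0.9, 2.11], [0.09, 2.58], [-1.31, 4.45], [0.11, 2.69], [-2.54, 2.54]. Speed limits (rad/s): [2.39, 2.39, 3.01, 3.14, 3.14, 3.14].

### API

Orientations are given as a rotation vector (axis times angle).
In Python, from workcell import ctrl gives the robot as it stands.
- The arm moves only by the shell command python3 -m handwheel 'ROWS'. ROWS is JSON, a list of rows, each a list of 3 entries, a list of its own where there are three numbers: the turn, a rotation vector about the tool's x, y, z in rad, then the shift along the tool's x, y, z in mm, then the opening, from 0 (shut) to 1 (fully open). In form: [[[ax, ay, az], [tx, ty, tz], jaw], ...]. A call has exactly 10 rows; each row shifts and turns the pose as measured when the row begins, along the tool's axes as they then stand; what a row does not reach is not made up. A row lasts 1/12 s, in which the tool goes at most 41.7 mm and 7.16 degrees, less where a joint would pass 70% of its speed; a pose out of reach is approached as far as the arm can. A call with a gripper value outside its range is refused whole. The fingers move at their own pace and stop on an object; the grip force is fixed at half the most. Time passes only in rows, so rows that do not move let the fingers close, or fill a call up. It gives the time, the measured TCP pose, the force and the opening at its end, in the units of the state.
- ctrl.get_obs(): the state, without advancing time (a new reading comes with each control period).
- ctrl.get_image(name): name is "scene" or "top" or "wrist"; returns a dict with "pixels" (480x640x3 uint8, red, green, blue), "camera_matrix" (3x3 intrinsics, pixels), "dist" ([k1, k2, p1, p2, k3] as OpenCV has them; the pictures are not rectified), "rvec" (rotation vector, rad) and "tvec" (3), from world to camera coordinates, as OpenCV has them. Camera axes: x right, y down, z forward; pixel columns grow to the right and rows downward; lengths in mm; the calibration is good to about 2 mm. A picture is of the moment at which its call begins. There is no depth.
- ctrl.close_job(): hands the job in, once; it reports no verdict.
Trained networks look in a picture, given as the dict that the camera call returned (one of the last four; its "shot" number tells which), for a name from the list of things; names that differ only in an ending like _2 or _b are one class to them, and where a whole thing is asked for, a point or a joint stands for the part that bears it (a point fixed in the world has none). Each returns a list of dicts, best first, with "score" (0 to 1); they miss things now and then, are a little off and sometimes report something else, mostly with a low value. They report only what shows in the picture. A call takes as long as a camera call. They do not tell look-alikes from the thing itself.
- ctrl.look_for(picture, query): "position" ([x, y, z] in mm, in the coordinates of the camera as it stood for that picture, good to about 4 mm: the middle of the surface that is visible of it).
- ctrl.spot_point(picture, query): "position" ([x, y, z] in mm, in the coordinates of the camera as it stood for that picture, good to about 4 mm: a listed point, or the origin of a listed thing).
The state is a dict: "t": time; "qpos": joint angles; "qvel": joint speeds; "joint_torque": joint torques, N m; "ee_pos": TCP position; "orientation": TCP orientation; "ft_force": force on the tool from outside, world axes, zero at the start; "moment": the same for the moment, N m; "width": finger opening in mm.
Only numpy, scipy, OpenCV 4.12 (cv2) and the standard library are available. Lean on these libraries where they do the work, as an engineer would, in place of code of your own. Each camera call takes 0.05 s, during which the arm holds its last target.

## Working session

There is one attempt and no reset: what is moved stays moved. The work goes in short steps, Python scripts to look and compute and a shell command to move; the robot and the scene stay as the last step left them, time stands still between calls to the robot, and variables do not carry over. Pictures are saved under pics/ and viewed, and the job is handed in when it is done.

```bash
mkdir -p pics; ls; python3 - <<'E'
from workcell import ctrl
import cv2
o=ctrl.get_obs(); print(o)
for n in ["scene","top"]:
    p=ctrl.get_image(n); cv2.imwrite(f"pics/{n}0.png",p["pixels"][:,:,::-1])
    print(n,p["camera_matrix"],p["dist"],p["rvec"],p["tvec"],p["shot"])
E
```

```text
pics
{'t': 0.0, 'qpos': array([ 1.09999231e+00,  4.23816790e-01,  1.63068084e+00,  4.46522584e-06,
        1.08862955e+00, -1.90220447e-02]), 'qvel': array([ 0.00010285, -0.00100371, -0.002048  ,  0.00087466, -0.00113213,
        0.00014548]), 'joint_torque': array([-1.81349558e-03, -5.44598687e+01, -2.73674262e+01,  6.42594974e-02,
        2.29084067e-02, -1.98706016e-04]), 'ee_pos': array([272.59510848, 561.81070937, 229.92031859]), 'orientation': array([ 2.66188735e+00,  1.66703828e+00, -2.06951660e-03]), 'ft_force': array([-0.87968401,  0.04305104, -0.3193757 ]), 'moment': array([0.00321714, 0.02970112, 0.01709886]), 'width': 87.69687783406084}
scene [[457.72262298   0.         324.77628582]
 [  0.         457.72262298 232.03724441]
 [  0.           0.           1.        ]] [-0.06761387  0.          0.          0.          0.        ] [ 2.02309594  1.0780459  -0.50983223] [-237.0443489  -223.38635895 1503.25835225] 1
top [[510.0944532    0.         323.92050077]
 [  0.         510.0944532  237.51819592]
 [  0.           0.           1.        ]] [0.03193029 0.         0.         0.         0.        ] [ 2.12994468 -2.13567808  0.22319517] [ -22.44552976  477.2311799  1105.38274308] 2
```

View pics/scene0.png

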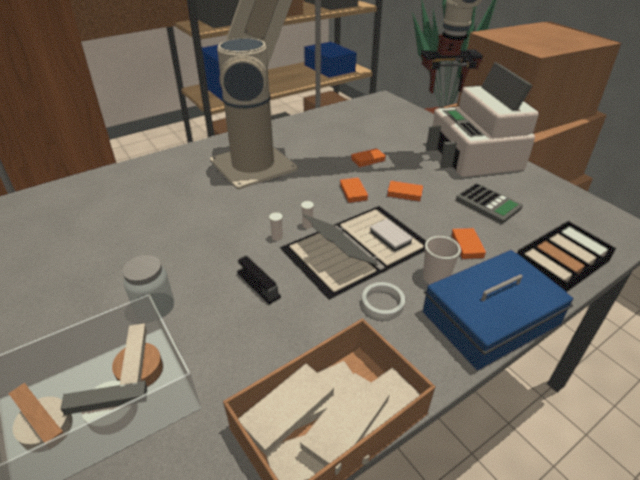

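View pics/top0.png

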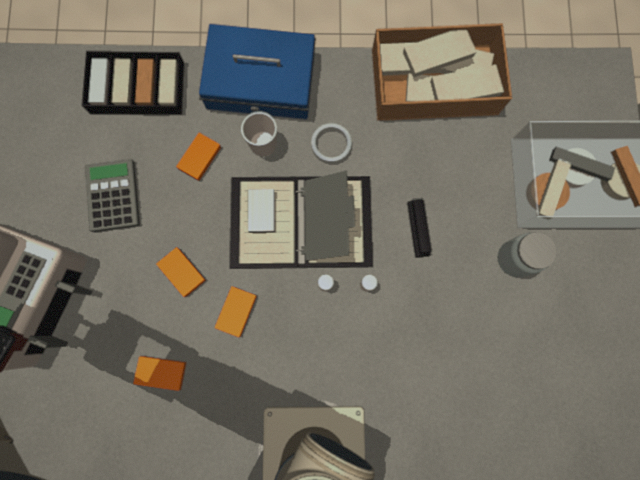

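The top view shows the binder at about (301,222). A silver tin is on its left page at (261,210). The raised leaf is over the right page at about (330,215), with its tab near (355,222). The tin-shaped things are the silver one at (261,210) and orange boxes at (199,156), (181,272), (236,311) and (160,373). Only the silver one is metal and on the left page. I'll confirm that in an enlarged crop and measure.

```bash
cat > h.py <<'E'
import numpy as np, cv2
from workcell import ctrl
def pix2w(p,uv,z):
    K,d=p["camera_matrix"],p["dist"]; R=cv2.Rodrigues(np.array(p["rvec"],float))[0]; t=np.array(p["tvec"],float)
    n=cv2.undistortPoints(np.array(uv,float).reshape(-1,1,2),K,np.array(d,float)).reshape(-1,2)
    C=-R.T@t; out=[]
    for a in n:
        r=R.T@np.array([a[0],a[1],1]); out.append(C+r*(z-C[2])/r[2])
    return np.array(out)
def cam2w(p,x):
    R=cv2.Rodrigues(np.array(p["rvec"],float))[0]; return R.T@(np.array(x)-np.array(p["tvec"],float))
def w2pix(p,X):
    return cv2.projectPoints(np.array(X,float).reshape(-1,1,3),np.array(p["rvec"],float),np.array(p["tvec"],float),p["camera_matrix"],np.array(p["dist"],float))[0].reshape(-1,2)
E
python3 - <<'E'
from h import *
np.set_printoptions(precision=1,suppress=True)
for n in ["top","scene"]:
    p=ctrl.get_image(n)
    for q in ["binder","spine","leaf_tab","tin","cup","tape_roll","coin_tube_a","stapler","calculator"]:
        print(n,q,[(round(r["score"],2),cam2w(p,r["position"])) for r in ctrl.spot_point(p,q)[:4]])
    if n=="top":
        c=p["pixels"][160:310,210:400,::-1]; cv2.imwrite("pics/crop0.png",cv2.resize(c,None,fx=4,fy=4,interpolation=cv2.INTER_CUBIC))
    else:
        c=p["pixels"][190:310,270:470,::-1]; cv2.imwrite("pics/crop1.png",cv2.resize(c,None,fx=4,fy=4,interpolation=cv2.INTER_CUBIC))
E
```

```text
top binder [(0.86, array([524.4,  30.4,  -3.9]))]
top spine [(0.62, array([526. ,  29.6,  11.9])), (0.43, array([ 373.8, -122.6,    1.7]))]
top leaf_tab [(0.64, array([527.1, -88.6, 104.6])), (0.49, array([ 508. , -244.5,    2. ]))]
top tin [(0.94, array([399.8, 307. ,   2.1])), (0.83, array([547.9, 120.8,   8.9])), (0.73, array([183.3, 334.4,  -1.4])), (0.59, array([681.5, 276.9,   1.9]))]
top cup [(0.64, array([717.5, 123.5,   0.4])), (0.33, array([ 371.3, -120.1,    0.4]))]
top tape_roll []
top coin_tube_a [(0.66, array([ 376.1, -123.5,   -1.1])), (0.48, array([375.4, -28. ,   1.4]))]
top stapler [(0.81, array([ 506.7, -243.2,   -0.2]))]
top calculator [(0.91, array([584. , 472.2,  -1.5])), (0.67, array([715.9, -46.9,  -0.1]))]
scene binder [(0.7, array([523. ,  33.1,   0.4]))]
scene spine [(0.89, array([523.5,  32.7,   8.7]))]
scene leaf_tab [(0.83, array([529.5, -86.3, 102.3]))]
scene tin [(0.87, array([403.6, 301.9,  -4. ])), (0.84, array([182.2, 336.7,  -5.2])), (0.78, array([545.2, 121.4,   4.1])), (0.74, array([675.7, 275.7,   1.1]))]
scene cup [(0.88, array([715.8, 120.1,   0.7]))]
scene tape_roll [(0.84, array([712.5, -40.3,   0.4]))]
scene coin_tube_a [(0.81, array([ 375.4, -121.2,    0.9])), (0.65, array([379.1, -26. ,  -5.1]))]
scene stapler [(0.72, array([ 507.3, -248.4,    2.1]))]
scene calculator [(0.9, array([584. , 469.8,  -1.4]))]
```

View pics/crop0.png

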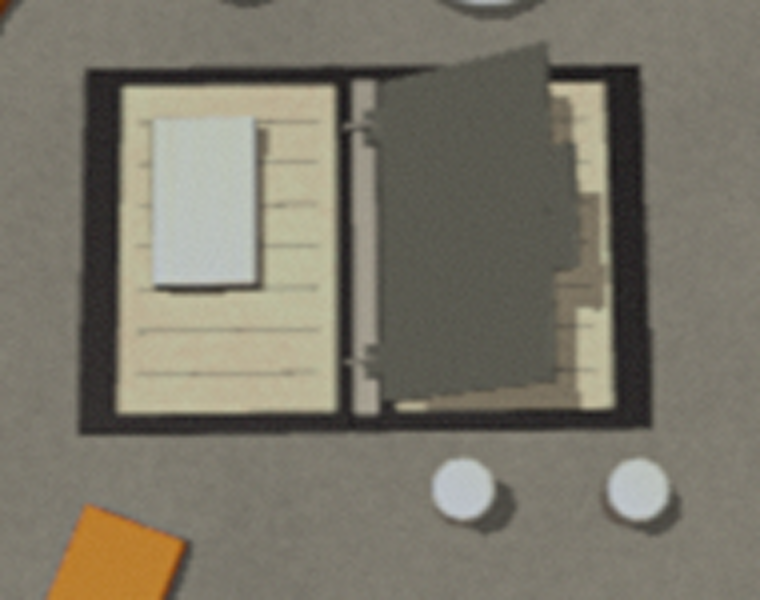

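View pics/crop1.png

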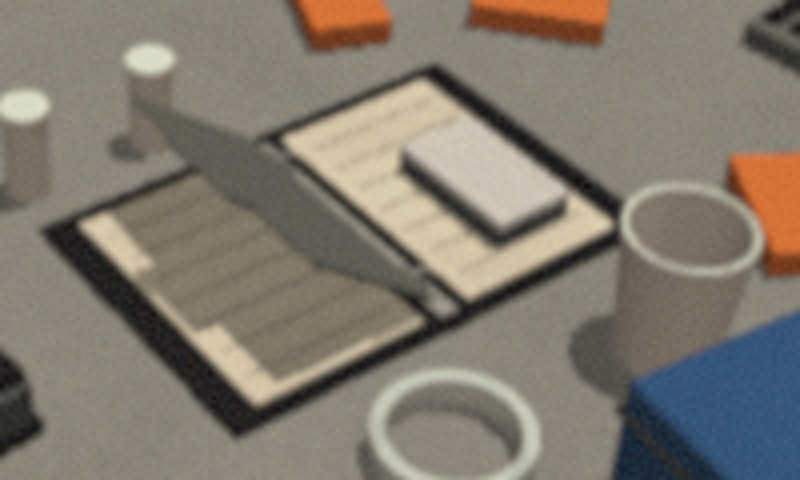

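The crops confirm the silver metal tin on the left page, crop corners (153,119) to (258,286). The leaf is raised about 40° and its tab points to the right.

```bash
python3 - <<'E'
from h import *
np.set_printoptions(precision=1,suppress=True)
p=ctrl.get_image("top")
f=lambda L:np.array(L)/4+[210,160]
b=pix2w(p,f([(87,69),(639,67),(651,428),(80,433)]),5);print(b,b.mean(0))
t=pix2w(p,f([(153,119),(257,117),(258,285),(153,286)]),27);print(t,t.mean(0))
print(pix2w(p,[[199,156],[181,272],[236,311]],20))
o=ctrl.get_obs();print(o['ee_pos'],cv2.Rodrigues(o['orientation'])[0])
E
```

```text
[[ 630.6  193.7    5. ]
 [ 632.6 -135.     5. ]
 [ 415.3 -137.3    5. ]
 [ 413.   191.5    5. ]] [522.9  28.3   5. ]
[[593.6 151.2  27. ]
 [595.   90.9  27. ]
 [495.3  89.1  27. ]
 [494.7 149.   27. ]] [544.7 120.   27. ]
[[677.7 269.4  20. ]
 [402.9 298.7  20. ]
 [315.1 172.8  20. ]]
[272.8 562.3 230.7] [[ 0.4  0.9 -0. ]
 [ 0.9 -0.4 -0. ]
 [-0.  -0.  -1. ]]
```

```bash
python3 -m handwheel '[[[0,0,0.112],[0,0,0],0.57],[[0,0,0.112],[0,0,0],0.57],[[0,0,0.112],[0,0,0],0.57],[[0,0,0.112],[0,0,0],0.57],[[0,0,0.112],[0,0,0],0.57],[[0,0,0.112],[0,0,0],0.57],[[0,0,0.112],[0,0,0],0.57],[[0,0,0.112],[0,0,0],0.57],[[0,0,0.112],[0,0,0],0.57],[[0,0,0.112],[0,0,0],0.57]]'
python3 -c "
from h import *
print(cv2.Rodrigues(ctrl.get_obs()['orientation'])[0].round(3), ctrl.get_obs()['ft_force'])"
```

```text
t: 1.98
ee_pos: [272.8, 562.3, 230.7]
orientation: [3.14, -0.081, -0.0]
ft_force: [-0.3, 0.5, -0.4]
width: 50.2
[[ 0.999 -0.052 -0.   ]
 [-0.052 -0.999 -0.   ]
 [-0.     0.    -1.   ]] [-0.25868013  0.50226103 -0.38299884]
```

```bash
python3 -m handwheel '[[[0,0,-0.052],[0,0,0],0.57],[[0,0,0],[19,35,0],0.57],[[0,0,0],[19,35,0],0.57],[[0,0,0],[19,35,0],0.57],[[0,0,0],[19,35,0],0.57],[[0,0,0],[19,35,0],0.57],[[0,0,0],[19,35,0],0.57],[[0,0,0],[19,35,0],0.57],[[0,0,0],[19,35,0],0.57],[[0,0,0],[19,35,0],0.57]]'
```

```text
t: 2.82
ee_pos: [445.8, 241.8, 230.5]
orientation: [-3.136, -0.011, -0.005]
ft_force: [0.8, 0.6, 0.3]
width: 50.0
```

```bash
python3 -m handwheel '[[[0,0,0],[20,35,0],0.57],[[0,0,0],[20,35,0],0.57],[[0,0,0],[20,35,0],0.57],[[0,0,0],[20,35,0],0.57],[[0,0,0],[18,32,0],0.57],[[0,0,0],[0,0,32],0.57],[[0,0,0],[0,0,32],0.57],[[0,0,0],[0,0,32],0.57],[[0,0,0],[0,0,32],0.57],[[0,0,0],[0,0,10],0.57]]'
python3 - <<'E'
from h import *
p=ctrl.get_image("top");cv2.imwrite("pics/a1.png",cv2.resize(p["pixels"][130:330,180:440,::-1],None,fx=3,fy=3))
E
```

```text
t: 3.65
ee_pos: [559.5, 54.2, 94.5]
orientation: [-3.135, 0.008, -0.037]
ft_force: [-0.3, 0.1, -1.4]
width: 50.0
```

View pics/a1.png

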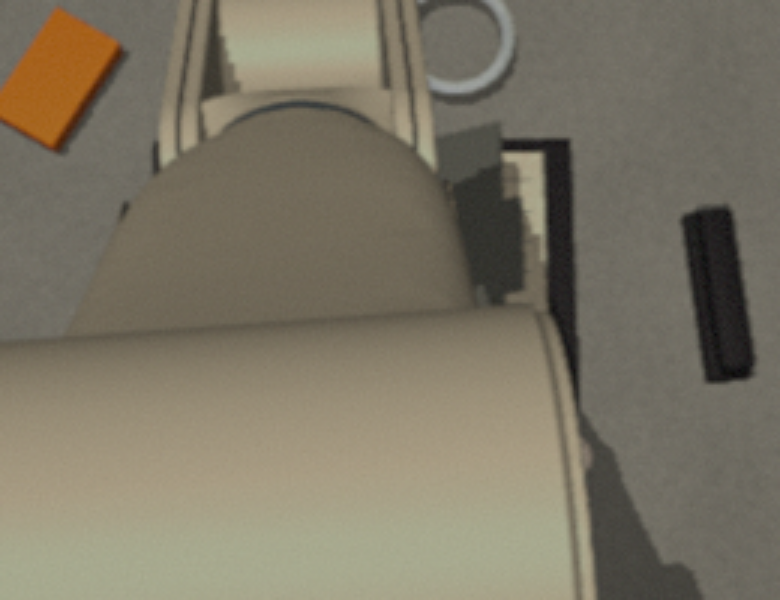

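The arm covers the tin in this view; the scene and wrist cameras will be needed. The TCP overshot slightly, so I'll compute the correction.

```bash
cat >> h.py <<'E'
from scipy.spatial.transform import Rotation as Ro
def need(x,R=np.diag([1.,-1,-1])):
    o=ctrl.get_obs(); C=Ro.from_rotvec(o['orientation']).as_matrix()
    print("t",o['t'],"pos",o['ee_pos'].round(1),"F",o['ft_force'].round(1),"shift",(C.T@(np.array(x)-o['ee_pos'])).round(1),"turn",Ro.from_matrix(C.T@R).as_rotvec().round(3),"q",o['qpos'].round(2))
E
python3 - <<'E'
from h import *
need([545,72,60])
E
```

```text
t 3.7 pos [559.2  54.3  94.3] F [-1.  -0.5 -1.9] shift [-15.1 -17.4  34.1] turn [-0.006 -0.023 -0.005] q [0.07 0.52 1.87 0.01 0.73 0.07]
```

```bash
python3 -m handwheel '[[[0,-0.02,0],[-7,-8,0],0.57],[[0,0,0],[-7,-9,0],0.57],[[0,0,0],[0,0,0],0.57],[[0,0,0],[0,0,15],0.57],[[0,0,0],[0,0,15],0.57],[[0,0,0],[0,0,15],0.57],[[0,0,0],[0,0,12],0.57],[[0,0,0],[0,0,8],0.57],[[0,0,0],[0,0,0],0.57],[[0,0,0],[0,0,0],0.57]]'
python3 - <<'E'
from h import *
need([545,72,20])
for n in ["scene","wrist"]:
  p=ctrl.get_image(n);cv2.imwrite(f"pics/a2{n}.png",p["pixels"][:,:,::-1] if n=="wrist" else cv2.resize(p["pixels"][170:330,250:480,::-1],None,fx=3,fy=3))
E
```

```text
t: 4.53
ee_pos: [552.2, 79.0, 40.3]
orientation: [-3.132, -0.002, -0.033]
ft_force: [-0.0, 0.4, -0.4]
width: 50.1
t 4.5333 pos [552.2  79.   40.3] F [-0.   0.4 -0.4] shift [-7.6  7.2 20.1] turn [-0.009 -0.021  0.001] q [0.12 0.61 1.89 0.01 0.63 0.11]
```

View pics/a2scene.png

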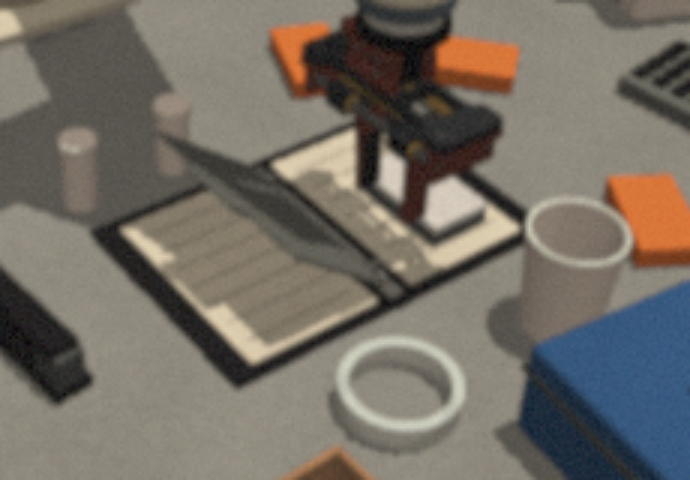

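View pics/a2wrist.png

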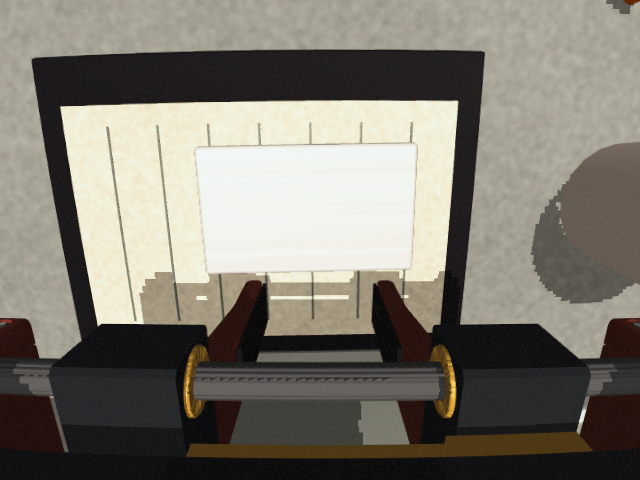

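The wrist view shows the tin at (305,208) directly ahead of both fingertips at (255,290) and (385,290). The fingertips still clear it.

```bash
python3 -m handwheel '[[[0,0,0],[-4,6,0],0.57],[[0,0,0],[-3,4,0],0.57],[[0,-0.02,0],[0,0,0],0.57],[[0,0,0],[0,0,8],0.57],[[0,0,0],[0,0,8],0.57],[[0,0,0],[0,0,4],0.57],[[0,0,0],[0,0,0],0.57],[[0,0,0],[0,0,0],0.57],[[0,0,0],[0,0,0],0.57],[[0,0,0],[0,0,0],0.57]]'
python3 - <<'E'
from h import *
need([545,223,20])
E
```

```text
t: 5.47
ee_pos: [544.0, 66.5, 19.7]
orientation: [-3.133, 0.0, -0.005]
ft_force: [-0.8, 0.1, 0.1]
width: 50.0
t 5.4667 pos [544.   66.5  19.7] F [-0.8  0.1  0.1] shift [   1.  -156.5    1.1] turn [-0.009 -0.003 -0.   ] q [0.1  0.64 1.9  0.02 0.6  0.08]
```

```bash
python3 -m handwheel '[[[0,0,0],[0,-6,0],0.57],[[0,0,0],[0,-6,0],0.57],[[0,0,0],[0,-7,0],0.57],[[0,0,0],[0,-7,0],0.57],[[0,0,0],[0,-7,0],0.57],[[0,0,0],[0,-7,0],0.57],[[0,0,0],[0,-7,0],0.57],[[0,0,0],[0,-7,0],0.57],[[0,0,0],[0,-7,0],0.57],[[0,0,0],[0,-7,0],0.57]]'
python3 - <<'E'
from h import *
need([545,213,20])
p=ctrl.get_image("wrist");cv2.imwrite("pics/a3.png",p["pixels"][:,:,::-1])
E
```

```text
t: 6.3
ee_pos: [544.1, 141.7, 20.9]
orientation: [-3.133, -0.001, -0.007]
ft_force: [-0.5, -0.7, 0.1]
width: 50.1
t 6.3 pos [544.1 141.7  20.9] F [-0.5 -0.7  0.1] shift [  0.9 -71.3   1.6] turn [-0.009 -0.004  0.   ] q [0.23 0.65 1.87 0.01 0.62 0.22]
```

View pics/a3.png

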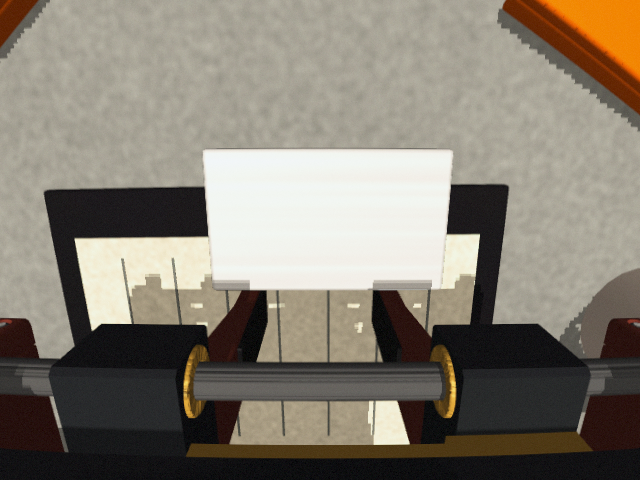

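The tin is square on the fingers and sticks out past the cover edge, with clear table ahead. I'll keep pushing.

```bash
python3 -m handwheel '[[[0,0,0],[0,-7,0],0.57],[[0,0,0],[0,-7,0],0.57],[[0,0,0],[0,-7,0],0.57],[[0,0,0],[0,-7,0],0.57],[[0,0,0],[0,-7,0],0.57],[[0,0,0],[0,-7,0],0.57],[[0,0,0],[0,-7,0],0.57],[[0,0,0],[0,-7,0],0.57],[[0,0,0],[0,-6,0],0.57],[[0,0,0],[0,-6,0],0.57]]'
python3 - <<'E'
from h import *
need([545,219,20])
p=ctrl.get_image("wrist");cv2.imwrite("pics/a4.png",p["pixels"][:,:,::-1])
E
```

```text
t: 7.18
ee_pos: [544.0, 217.5, 21.6]
orientation: [-3.133, -0.001, -0.006]
ft_force: [0.5, -0.2, 0.6]
width: 50.0
t 7.1833 pos [544.  217.5  21.6] F [ 0.5 -0.2  0.6] shift [ 1.  -1.5  1.6] turn [-0.009 -0.004  0.001] q [0.36 0.67 1.82 0.01 0.65 0.35]
```

View pics/a4.png

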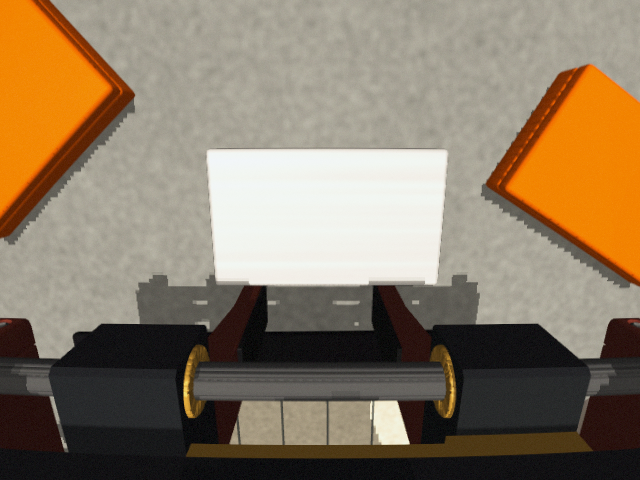

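The tin is flat on the table, clear of the black cover edge. I'll retreat and raise.

```bash
python3 -m handwheel '[[[0,0,0],[0,10,0],0.57],[[0,0,0],[0,6,0],0.57],[[0,0,0],[0,0,-20],0.57],[[0,0,0],[0,0,-30],0.57],[[0,0,0],[0,0,-35],0.2],[[0,0,0],[0,0,-35],0],[[0,0,0],[0,0,-35],0],[[0,0,0],[0,0,-30],0],[[0,0,0],[0,0,0],0],[[0,0,0],[0,0,0],0]]'
python3 - <<'E'
from h import *
need([525,-120,210])
p=ctrl.get_image("scene");cv2.imwrite("pics/a5.png",cv2.resize(p["pixels"][170:330,250:480,::-1],None,fx=3,fy=3))
for q in ["binder","tin","leaf_tab"]: print(q,[(round(r["score"],2),cam2w(p,r["position"]).round(1)) for r in ctrl.spot_point(p,q)[:4]])
E
```

```text
t: 8.07
ee_pos: [541.4, 191.6, 212.4]
orientation: [-3.135, 0.006, 0.003]
ft_force: [0.0, 0.2, -0.4]
width: 13.8
t 8.0667 pos [541.4 191.6 212.4] F [ 0.   0.2 -0.4] shift [-1.520e+01  3.116e+02  3.000e-01] turn [-0.007  0.002 -0.004] q [0.32 0.37 1.76 0.01 1.01 0.32]
binder [(0.94, array([524.1,  30. ,  -1.9]))]
tin [(0.95, array([6.766e+02, 2.736e+02, 3.000e-01])), (0.82, array([315.5, 180.1,   0.9])), (0.74, array([183.1, 337.3,  -1.7])), (0.73, array([407.2, 300.4,  -2.8]))]
leaf_tab [(0.65, array([529.7, -86.6, 105.6]))]
```

View pics/a5.png

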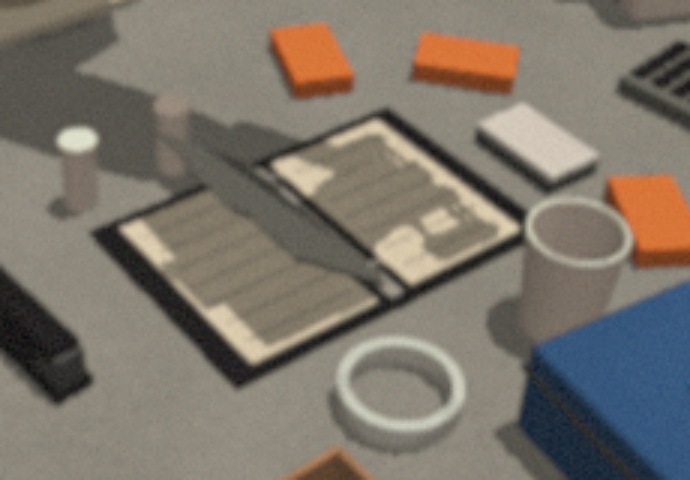

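The tin lies flat on the table beside the binder at crop (537,145). The binder hasn't moved and the leaf is still propped. Next I move to the right of the leaf.

```bash
python3 -m handwheel '[[[0,0,0],[-2,30,0],0],[[0,0,0],[-2,36,0],0],[[0,0,0],[-2,36,0],0],[[0,0,0],[-2,36,0],0],[[0,0,0],[-2,36,0],0],[[0,0,0],[-2,36,0],0],[[0,0,0],[-2,36,0],0],[[0,0,0],[-2,36,0],0],[[0,0,0],[0,20,0],0],[[0,0,0],[0,0,0],0]]'
python3 - <<'E'
from h import *
need([525,-122,95])
E
```

```text
t: 9.1
ee_pos: [514.5, -120.8, 191.3]
orientation: [-3.134, -0.006, 0.053]
ft_force: [0.3, 0.9, -0.3]
width: 0.4
t 9.1 pos [ 514.5 -120.8  191.3] F [ 0.3  0.9 -0.3] shift [13.7  2.  95.8] turn [-0.007  0.034  0.004] q [-0.25  0.35  1.85 -0.    0.97 -0.26]
```

```bash
python3 -m handwheel '[[[0,0.034,0],[7,2,0],0],[[0,0,0],[4,0,0],0],[[0,0,0],[0,0,20],0],[[0,0,0],[0,0,20],0],[[0,0,0],[0,0,20],0],[[0,0,0],[0,0,20],0],[[0,0,0],[0,0,10],0],[[0,0,0],[0,0,0],0],[[0,0,0],[0,0,0],0],[[0,0,0],[0,0,0],0]]'
python3 - <<'E'
from h import *
need([525,-122,95])
for n in ["scene","wrist"]:
  p=ctrl.get_image(n);cv2.imwrite(f"pics/a6{n}.png",p["pixels"][:,:,::-1] if n=="wrist" else cv2.resize(p["pixels"][150:330,250:480,::-1],None,fx=3,fy=3))
  print([(round(r["score"],2),cam2w(p,r["position"]).round(1)) for r in ctrl.spot_point(p,"leaf_tab")[:4]])
E
```

```text
t: 9.93
ee_pos: [522.1, -114.5, 90.2]
orientation: [-3.128, -0.009, 0.027]
ft_force: [-0.4, -1.4, 0.3]
width: 0.6
t 9.9333 pos [ 522.1 -114.5   90.2] F [-0.4 -1.4  0.3] shift [ 2.8  7.4 -5. ] turn [-0.013  0.017  0.005] q [-0.24  0.51  1.9   0.01  0.75 -0.26]
[(0.94, array([528.7, -89.8, 103.9])), (0.69, array([ 376.5, -120.3,   -1.9]))]
[(0.81, array([526.2, -89. , 102.9]))]
```

View pics/a6scene.png

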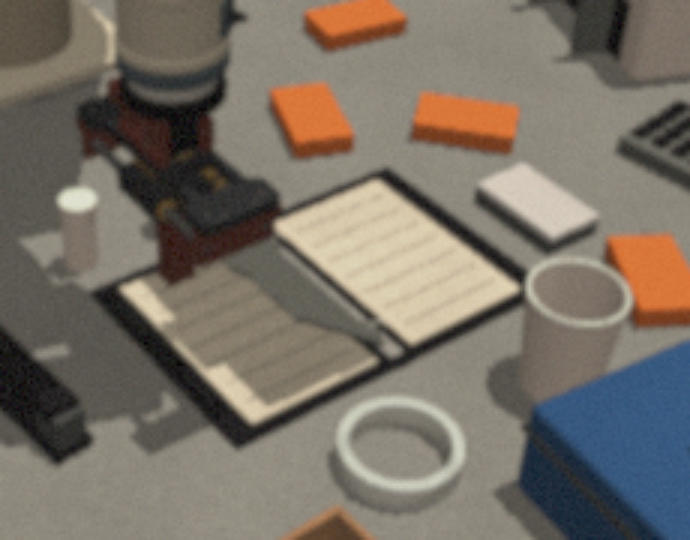

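View pics/a6wrist.png

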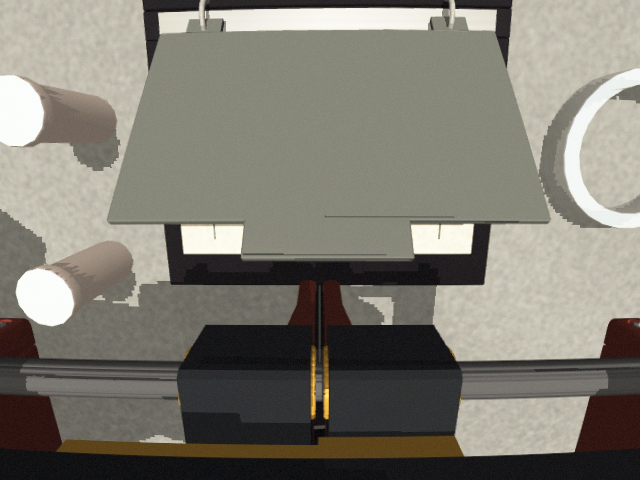

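The fingertips sit just outside the tab, with the tab's outer edge at about (325,258) in the wrist view and the tips at (320,285). The tips are about 22 mm below that edge. Pushing +y while rising.

```bash
python3 -m handwheel '[[[0,0,0],[2,-6,0],0],[[0,0,0],[0,-6,0],0],[[0,0,0],[0,-6,-2],0],[[0,0,0],[0,-6,-6],0],[[0,0,0],[0,-6,-6],0],[[0,0,0],[0,-6,-6],0],[[0,0,0],[0,-7,-6],0],[[0,0,0],[0,-7,-5],0],[[0,0,0],[0,-7,-5],0],[[0,0,0],[0,-7,-4],0]]'
python3 - <<'E'
from h import *
need([525,20,142])
p=ctrl.get_image("scene");cv2.imwrite("pics/a7.png",cv2.resize(p["pixels"][150:330,250:480,::-1],None,fx=3,fy=3))
print([(round(r["score"],2),cam2w(p,r["position"]).round(1)) for r in ctrl.spot_point(p,"leaf_tab")[:2]])
E
```

```text
t: 10.97
ee_pos: [525.9, -48.1, 137.7]
orientation: [-3.133, -0.007, 0.017]
ft_force: [-0.0, -1.5, -0.6]
width: 0.4
t 10.9667 pos [525.9 -48.1 137.7] F [-0.  -1.5 -0.6] shift [ -0.7 -68.1  -3.7] turn [-0.008  0.011  0.004] q [-0.12  0.42  1.9   0.01  0.83 -0.13]
[(0.85, array([525.3, -36.9, 145.1])), (0.66, array([ 7.167e+02,  1.208e+02, -7.000e-01]))]
```

View pics/a7.png

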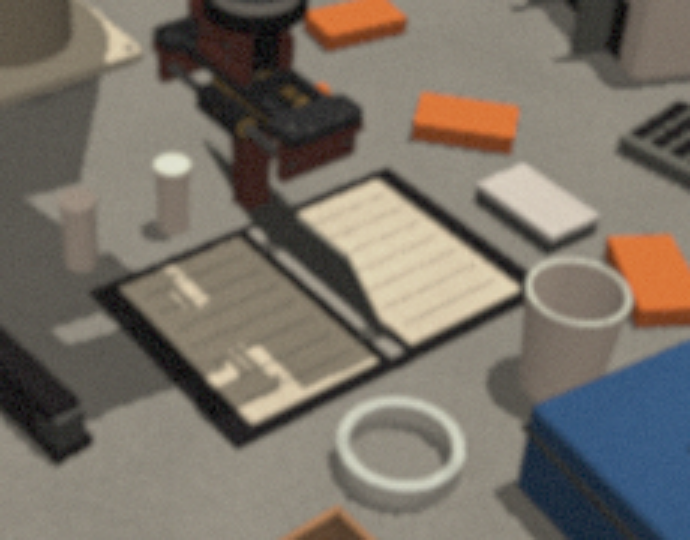

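The leaf is at about 1.12 rad and follows the fingers. I'll keep pushing +y at constant height, past upright.

```bash
python3 -m handwheel '[[[0,0,0],[0,-8,0],0],[[0,0,0],[0,-8,0],0],[[0,0,0],[0,-8,0],0],[[0,0,0],[0,-8,0],0],[[0,0,0],[0,-8,0],0],[[0,0,0],[0,-8,0],0],[[0,0,0],[0,-8,1],0],[[0,0,0],[0,-8,1],0],[[0,0,0],[0,-8,2],0],[[0,0,0],[0,-8,2],0]]'
python3 - <<'E'
from h import *
need([525,60,125])
p=ctrl.get_image("scene");cv2.imwrite("pics/a8.png",cv2.resize(p["pixels"][150:330,250:480,::-1],None,fx=3,fy=3))
print([(round(r["score"],2),cam2w(p,r["position"]).round(1)) for r in ctrl.spot_point(p,"leaf_tab")[:2]])
E
```

```text
t: 11.9
ee_pos: [526.0, 39.5, 131.8]
orientation: [-3.133, -0.007, 0.015]
ft_force: [-0.1, -1.5, 1.5]
width: 0.1
t 11.9 pos [526.   39.5 131.8] F [-0.1 -1.5  1.5] shift [ -0.8 -20.4   7. ] turn [-0.008  0.01   0.005] q [0.05 0.43 1.91 0.01 0.82 0.03]
[(0.92, array([523.6,  59. , 157.8]))]
```

View pics/a8.png

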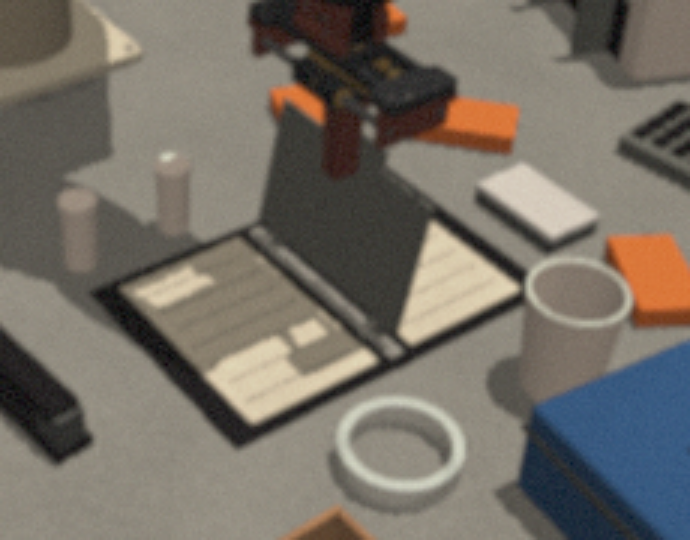

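The leaf is past upright, at about 1.77 rad, and the fingertip is on its face. I'll follow the arc over and down.

```bash
python3 -m handwheel '[[[0,0,0],[0,-8,2],0],[[0,0,0],[0,-8,3],0],[[0,0,0],[0,-8,3],0],[[0,0,0],[0,-8,4],0],[[0,0,0],[0,-8,5],0],[[0,0,0],[0,-6,5],0],[[0,0,0],[0,-6,6],0],[[0,0,0],[0,-6,6],0],[[0,0,0],[0,-6,7],0],[[0,0,0],[0,-6,7],0]]'
python3 - <<'E'
from h import *
need([525,117,78])
p=ctrl.get_image("scene");cv2.imwrite("pics/a9.png",cv2.resize(p["pixels"][150:330,250:480,::-1],None,fx=3,fy=3))
print([(round(r["score"],2),cam2w(p,r["position"]).round(1)) for r in ctrl.spot_point(p,"leaf_tab")[:2]])
E
```

```text
t: 12.83
ee_pos: [524.9, 116.8, 79.8]
orientation: [-3.133, -0.007, 0.015]
ft_force: [0.5, -0.9, -0.3]
width: 0.3
t 12.8333 pos [524.9 116.8  79.8] F [ 0.5 -0.9 -0.3] shift [ 0.1 -0.1  1.8] turn [-0.008  0.009  0.005] q [0.19 0.53 1.91 0.02 0.72 0.18]
[(0.89, array([524.4, 157.7,  89.5])), (0.42, array([713. , -41.3,  -2. ]))]
```

View pics/a9.png

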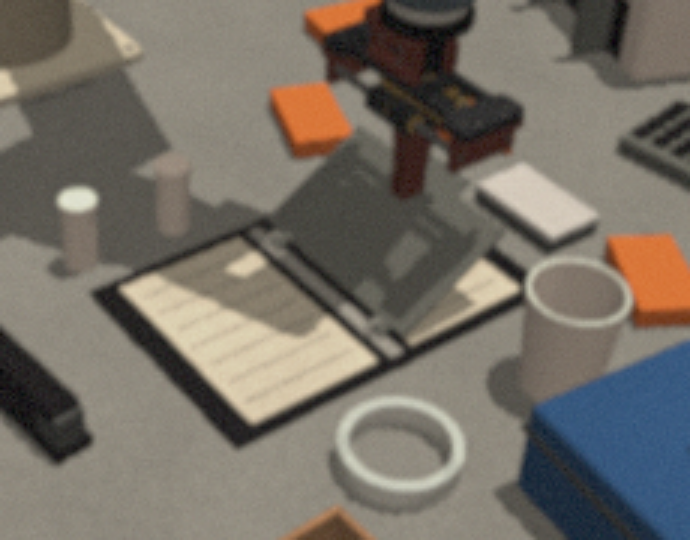

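The leaf is at about 2.57 rad. Continuing down.

```bash
python3 -m handwheel '[[[0,0,0],[0,-3,6],0],[[0,0,0],[0,-3,6],0],[[0,0,0],[0,-2,6],0],[[0,0,0],[0,-2,6],0],[[0,0,0],[0,-1,6],0],[[0,0,0],[0,-1,6],0],[[0,0,0],[0,-1,5],0],[[0,0,0],[0,0,4],0],[[0,0,0],[0,0,3],0],[[0,0,0],[0,0,2],0]]'
python3 - <<'E'
from h import *
need([525,135,19])
E
```

```text
t: 13.77
ee_pos: [524.3, 131.7, 24.3]
orientation: [-3.133, -0.007, 0.016]
ft_force: [0.6, -0.1, 1.6]
width: 0.5
t 13.7667 pos [524.3 131.7  24.3] F [ 0.6 -0.1  1.6] shift [ 0.8 -3.2  5.3] turn [-0.009  0.01   0.004] q [0.22 0.63 1.91 0.02 0.61 0.2 ]
```

```bash
python3 -m handwheel '[[[0,0,0],[0,0,2],0],[[0,0,0],[0,0,1.5],0],[[0,0,0],[0,0,1.5],0],[[0,0,0],[0,0,1],0],[[0,0,0],[0,0,1],0],[[0,0,0],[0,0,1],0],[[0,0,0],[0,0,1],0],[[0,0,0],[0,0,1],0],[[0,0,0],[0,0,1],0],[[0,0,0],[0,0,1],0]]'
python3 - <<'E'
from h import *
need([525,135,19])
E
```

```text
t: 14.6
ee_pos: [524.3, 131.7, 19.2]
orientation: [-3.132, -0.006, 0.015]
ft_force: [-2.6, -0.5, 13.0]
width: 0.3
t 14.6 pos [524.3 131.7  19.2] F [-2.6 -0.5 13. ] shift [ 0.7 -3.3  0.2] turn [-0.009  0.01   0.004] q [0.22 0.64 1.91 0.02 0.6  0.2 ]
```

13 N at z = 19.2 means the leaf has reached its stop. I'll lift straight up and check.

```bash
python3 -m handwheel '[[[0,0,0],[0,0,-5],0],[[0,0,0],[0,0,-15],0],[[0,0,0],[0,0,-30],0],[[0,0,0],[0,0,-30],0],[[0,0,0],[0,0,-30],0],[[0,0,0],[0,0,-30],0],[[0,0,0],[0,20,-20],0],[[0,0,0],[0,30,0],0],[[0,0,0],[0,30,0],0],[[0,0,0],[0,30,0],0]]'
python3 -m handwheel '[[[0,0,0],[0,30,0],0],[[0,0,0],[0,30,0],0],[[0,0,0],[0,30,0],0],[[0,0,0],[0,30,0],0],[[0,0,0],[0,30,0],0],[[0,0,0],[0,30,0],0],[[0,0,0],[0,30,0],0],[[0,0,0],[0,20,0],0],[[0,0,0],[0,0,0],0],[[0,0,0],[0,0,0],0]]'
python3 - <<'E'
from h import *
for n,(a,b,c,d) in dict(scene=(150,330,250,480),top=(130,310,180,410)).items():
  p=ctrl.get_image(n);cv2.imwrite(f"pics/b1{n}.png",cv2.resize(p["pixels"][a:b,c:d,::-1],None,fx=3,fy=3))
  for q in ["binder","leaf_tab","spine","tin","cup","tape_roll","coin_tube_a","stapler"]: print(n,q,[(round(r["score"],2),cam2w(p,r["position"]).round(1)) for r in ctrl.spot_point(p,q)[:5]])
E
```

```text
t: 15.43
ee_pos: [526.6, 20.1, 188.9]
orientation: [-3.133, -0.018, 0.011]
ft_force: [0.2, 0.0, -0.1]
width: 0.5
t: 16.27
ee_pos: [526.6, -227.4, 190.4]
orientation: [-3.136, -0.01, 0.004]
ft_force: [0.3, -0.1, -0.6]
width: 0.4
scene binder [(0.86, array([ 5.251e+02,  3.000e+01, -4.000e-01])), (0.31, array([525.3, 180.2,   8.2])), (0.31, array([ 439.3, -467.7,    4.1]))]
scene leaf_tab [(0.84, array([524.4, 180.2,  11.4])), (0.56, array([ 509.6, -243.6,    1.6]))]
scene spine [(0.67, array([523.1,  31.4,   6.2]))]
scene tin [(0.88, array([314.8, 176. ,   2.1])), (0.87, array([184.4, 335.2,  -2.8])), (0.79, array([6.743e+02, 2.727e+02, 6.000e-01])), (0.65, array([ 5.451e+02,  2.598e+02, -4.000e-01])), (0.64, array([403.2, 299.5,  -2.6]))]
scene cup [(0.57, array([716.5, 123.2,  -2.1]))]
scene tape_roll [(0.61, array([711.1, -41.1,  -1.4]))]
scene coin_tube_a [(0.77, array([ 375.4, -120.1,   -1.2])), (0.72, array([375.1, -26.4,  -4.2]))]
scene stapler [(0.87, array([ 511. , -243.7,    0. ]))]
top binder [(0.84, array([523.7,  30.5,   1.7])), (0.59, array([ 434. , -468.7,   -0. ]))]
top leaf_tab [(0.89, array([521.7, 181.2,   8.8])), (0.39, array([718.6, 123.4,  -0.8]))]
top spine [(0.73, array([525.4,  31.2,   7.9]))]
top tin [(0.66, array([311.3, 174.7,   2.2])), (0.64, array([182.1, 333. ,   1.1])), (0.62, array([679.9, 271.4,   5.6])), (0.57, array([549. , 260.1,   0. ]))]
top cup [(0.83, array([716.4, 121.8,   3.2]))]
top tape_roll [(0.7, array([716.4, -47.1,  -2. ]))]
top coin_tube_a [(0.65, array([ 3.745e+02, -1.226e+02, -3.000e-01]))]
top stapler [(0.72, array([710.6, -47.6,  -0.8]))]
```

View pics/b1scene.png

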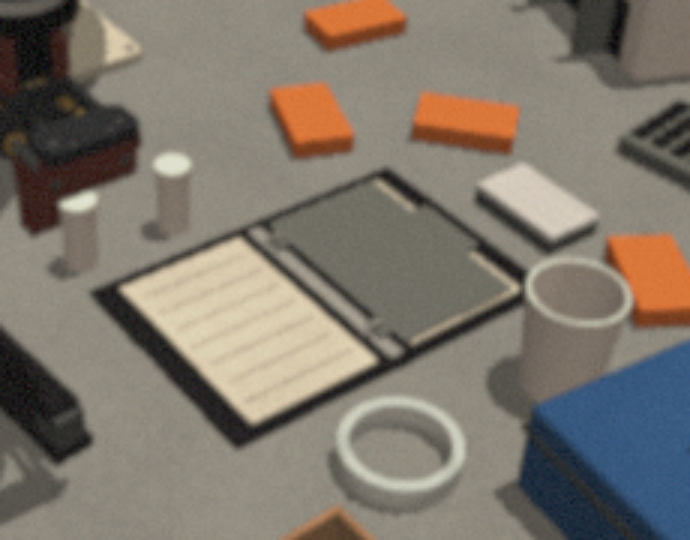

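View pics/b1top.png

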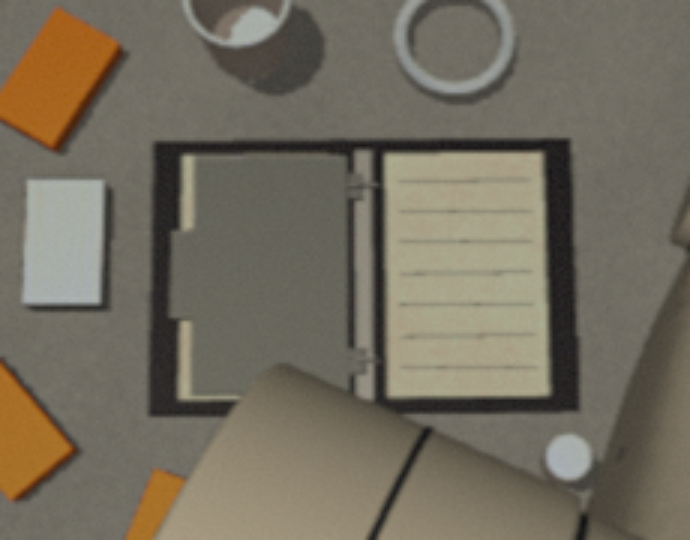

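Both views show the leaf flat on the left page, with its tab at z of about 9–11 mm (9 expected). The tin is flat on the table at y of about 260, and the binder and bystanders are where they were. Handing in.

```bash
python3 -c "
from workcell import ctrl
print(ctrl.close_job())"
```

```text
the job is handed in; nothing more can be done
None
```

The job is done and handed in at about 16.6 s; the hand-in reports no verdict. I pushed the tin off the left page onto the table, then turned the leaf over the spine and pressed it down to its stop with about 13 N.

Last checks, from the top and scene pictures before hand-in:

| Thing | Measured | Result |
|---|---|---|
| Tin | about (547, 260), z about 0 | flat on the table, about 230 mm left of the spine |
| Leaf tab | y about 181, z about 9–11 | flat on the left page (flat is z 9) |
| Binder | within about 2 mm of where it started | not shifted beyond measuring error |
| Cup, tape roll, near coin tubes, stapler | within a few mm of where they started | undisturbed |
| Calculator, coin jar | not measured at the end | the arm never went near them |
| Arm | TCP at z about 190, to the right of the binder | touching nothing |

- **Press force:** it was above the 5 N you called plenty, but well under the 60 N limit.
- **Detector disagreements:** in the last top picture the stapler detection landed on the tape roll and one coin tube was missed. The scene picture showed both in place.

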